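Draw the dropped ring from under the spindle guard

ROBOT

A 6-joint arm with a two-finger parallel gripper is mounted at the origin on a cart in front of the work surface, level with it; the furniture and walls round the work are solid. World frame = base frame: x ahead of the robot, y to its left, z up, the work surface at z = 0. Lengths are in mm, angles in rad, forces in N, time in s.
With the tool pointing down it reaches from about 250 to 800 mm from the base axis. Payload 8.5 kg.
Tool frame: the origin (TCP) lies midway between the tips of the shut fingers; the grasp point (between the pads) lies 19 mm behind it (ctrl.hold_point_z is the distance from the TCP to the grasp point, in mm); z points along the fingers, y is the line along which they close (so a half turn about z gives the same grasp; the last joint's range is limited). The gripper opens to 85 mm and grips with 20 to 120 N. Pads are 22 mm wide; open, the fingers measure 114 mm over their backs; the gripper's body (76 mm by 85 mm) begins 54 mm behind the grasp point. The pads swing forward as they close: fully open they stand 13 mm farther back than shut.
Start: joints at [-1.34, 0.238, -0.013, 1.319, 0, 1.571], TCP at [120.085, -511.036, 231.276] pointing down, gripper open.
Joint ranges: [-2.66, 2.66], [-1.03, 1.9], [-1.14, 1.46], [-1.82, 2.27], [-1.45, 1.34], [-3.14, 3.14]. Speed limits (rad/s): [2.22, 2.22, 2.79, 3.14, 3.14, 3.14].

INTERFACE

Orientations are given as a rotation vector (axis times angle).
In Python, from station import ctrl gives the robot as it stands.
- The arm moves only by the shell command python3 -m crank 'ROWS' [OPENING]. ROWS is JSON, a list of rows, each an object with "linear": the shift along the tool's x, y, z in mm, a list of three; "angular": the turn, a rotation vector about the tool's x, y, z in degrees, a list of three. In form: [{"linear": [tx, ty, tz], "angular": [ax, ay, az]}, ...]. A call has exactly 5 rows; each row shifts and turns the commanded pose from where the row before left it, along the tool's axes as they then stand; what a row does not reach is not made up. A row lasts 1/8 s, in which the tool goes at most 62.5 mm and 10.7 degrees, less where a joint would pass 70% of its speed; a pose out of reach is approached as far as the arm can. A call with a gripper value outside its range is refused whole. OPENING is the opening, from 0 (shut) to 1 (fully open), set as the call begins (- or left out, the last holds). The fingers move at their own pace and stop on an object; the grip force is fixed at half the most. Time passes only in rows, so rows that do not move let the fingers close, or fill a call up. It gives the time, the measured TCP pose, the force, the opening and the grip force at its end, in the units of the state.
- ctrl.get_state(): the state, without advancing time (a new reading comes with each control period).
- ctrl.snapshot(name): name is "side" or "top"; returns (picture, depth): 480x640x3 uint8, red, green, blue; 480x640 float32, mm along the optical axis (not along the pixel's ray), 0 where there is no reading.
- ctrl.camera_model(name): a dict with "camera_matrix" (3x3 intrinsics, pixels), "rvec" (rotation vector, rad) and "tvec" (3), from world to camera coordinates, as OpenCV has them. Camera axes: x right, y down, z forward; pixel columns grow to the right and rows downward; lengths in mm; the calibration is good to about 2 mm. A picture is of the moment at which its call begins. camera_model takes no time and is no camera call.
- ctrl.close_job(): hands the job in; it is judged then, once.
The state is a dict: "t": time; "joint_positions": joint angles; "qd": joint speeds; "joint_efforts": joint torques, N m; "eef_pos": TCP position; "tool_rot": TCP orientation; "force": force on the tool from outside, world axes, zero at the start; "moment": the same for the moment, N m; "finger_gap": finger opening in mm; "grip_force": force on a finger pad.
Only numpy, scipy, OpenCV 4.12 (cv2) and the standard library are available. Lean on these libraries where they do the work, as an engineer would, in place of code of your own. Each camera call takes 0.05 s, during which the arm holds its last target. There are 200 camera calls.

TASK

A metal ring has been dropped under the fixed wire guard of the polishing spindle. Take the hooked rod by its upright handle, lower its hook into the ring under the guard and draw the ring along the bench until it lies flat and wholly clear in front of the guard, then stand the rod on its foot on the bench and let go. Keep the gripper off the ring, and leave the brass clamp bar lying under the guard where it is.

Things in the scene. Friction and masses are not known exactly. Their poses are not given: they have to be found in the camera images.
- hook_rod: Loose hooked rod, 0.22 kg, that stands by itself. Origin: centre underneath its square foot plate (50 x 50 x 6 mm), z up. From the foot rises a black handle, 32 mm along x, 22 mm across y, top at z = 86 mm: grip it across y at z = 50 to 75. A 6 mm steel rod leaves it along +x at z = 35 mm; 140 mm from the origin its end is bent straight down (the hook).
- hook_tip (a point): Lowest point of the rod's bent-down end: 140 mm along +x from the rod's origin, 1.5 mm above the bench when the rod stands on its foot. The bent end is 6 mm thick.
- ring: Plain aluminium ring, outside diameter 56 mm, bore 40 mm, 12 mm high, lying flat, loose, 50 to 100 g. Origin: centre of its underside; z up.
- guard: Cage of steel wire fixed to the bench, no floor. Origin: on the bench, middle of its open front; x points in, away from the robot, z up. The opening runs between the side wires at y = +-130 mm and is 85 mm high; the wire-grid top (z = 85 to 91 mm) reaches from x = 0 to the back plate at x = 150. A spindle wheel hangs inside from x = 110 on, at y within +-30, z = 15 to 75 mm.
- clamp_bar: Brass clamp bar with a thumb screw, 22 x 58 x 24 mm, lying loose under the guard beside the ring (on either side of it); to be left where it is. Origin: centre of its underside; its length is along y.
Mind the look-alikes: they are no part of the job. What is shaped like the hook_rod but turquoise is not meant.

How it is judged (in metres and radians):
On the way:
1. the hook is lowered at the ring while the ring is still under the guard (horizontal distance between hook_tip and ring below 0.045 m and height (world z) of hook_tip below 0.011 m and x of ring in the frame of guard above 0 m), for 0.2 s.
At the end, for the whole second after the job is handed in: The ring lies flat and still on the bench, wholly in front of the guard's open front (its centre at least 29 mm in front of it); the hooked rod stands upright on its foot on the bench (within about 8 degrees), released and still; the clamp bar is within 20 mm of where it was (x of ring in the frame of guard below -0.029 m and height (world z) of ring between -0.006 and 0.006 m and angle between each of ring, hook_rod's own z axis and vertical below 0.15 rad and linear speed of each of ring, hook_rod below 0.02 m/s and height (world z) of hook_rod between -0.008 and 0.008 m and distance of clamp_bar from where it was at the start of the episode below 0.02 m); the robot touches nothing.
It fails at once if the gripper or arm touches the ring (contact force between any of the fingers, the arm and ring above 0.5 N).
It fails at once if the clamp bar is shifted more than 20 mm (distance of clamp_bar from where it was at the start of the episode above 0.02 m).
It also fails if it takes over 46 s, if anything falls off the work surface, if the arm or the gripper's body presses on something with over 40 N, if the wrist force passes 120 N, or if a joint passes its speed limit or range.

## Working session

There is one attempt and no reset: what is moved stays moved. The work goes in short steps, Python scripts to look and compute and a shell command to move; the robot and the scene stay as the last step left them, time stands still between calls to the robot, and variables do not carry over. Pictures are saved under pics/ and viewed, at most 10 in all, crops included, and the job is handed in when it is done.

```bash
mkdir -p pics
cat > h.py <<'E'
import numpy as np, cv2
from station import ctrl
def cam(n):
    m=ctrl.camera_model(n); K=np.array(m["camera_matrix"],float); R=cv2.Rodrigues(np.array(m["rvec"],float))[0]; t=np.array(m["tvec"],float).ravel(); return K,R,t
def cloud(n,d):
    K,R,t=cam(n); v,u=np.mgrid[:480,:640]
    p=np.stack([(u-K[0,2])/K[0,0]*d,(v-K[1,2])/K[1,1]*d,d],-1)
    return (p-t)@R
def snap(n,tag):
    p,d=ctrl.snapshot(n); cv2.imwrite(f"pics/{tag}.png",p[:,:,::-1]); np.save(f"pics/{tag}.npy",d); return p,d
E
python3 - <<'E'
from h import *
for n in("top","side"):
    snap(n,n+"0")
    K,R,t=cam(n); print(n,K.tolist(),(-R.T@t).round(),R.round(2).tolist())
a=ctrl.get_state(); print(a)
E
```

```text
top [[438.28899418163996, 0.0, 319.17762047252273], [0.0, 438.28899418163996, 239.5604058360069], [0.0, 0.0, 1.0]] [ 477. -112.  940.] [[-0.03, -1.0, -0.03], [-0.99, 0.03, -0.11], [0.11, 0.03, -0.99]]
side [[619.5959217171371, 0.0, 317.16726342398925], [0.0, 619.5959217171371, 247.12918451934658], [0.0, 0.0, 1.0]] [ -8. 734. 445.] [[-0.84, -0.54, -0.02], [-0.17, 0.31, -0.93], [0.51, -0.78, -0.35]]
{'t': 0.1, 'joint_positions': array([-1.33997236e+00,  2.38685576e-01, -1.41735440e-02,  1.31920754e+00,
       -9.90690326e-06,  1.57080121e+00]), 'qd': array([-0.000444  , -0.00222433,  0.0009266 ,  0.00155875, -0.00144149,
        0.00155128]), 'joint_efforts': array([-2.77967549e-03, -5.39723182e+01,  3.46998918e+01,  1.34362973e-02,
       -2.09850032e-04,  2.37183713e-06]), 'eef_pos': array([ 120.01930369, -510.70620474,  230.75899116]), 'tool_rot': array([-3.11944150e+00, -3.61620254e-01,  2.45150347e-04]), 'force': array([-0.31381662, -0.80386532,  0.03019592]), 'moment': array([-0.01892977,  0.01876186, -0.02555431]), 'grip_force': 0.0, 'finger_gap': 85.82445197078974}
```

View pics/top0.png

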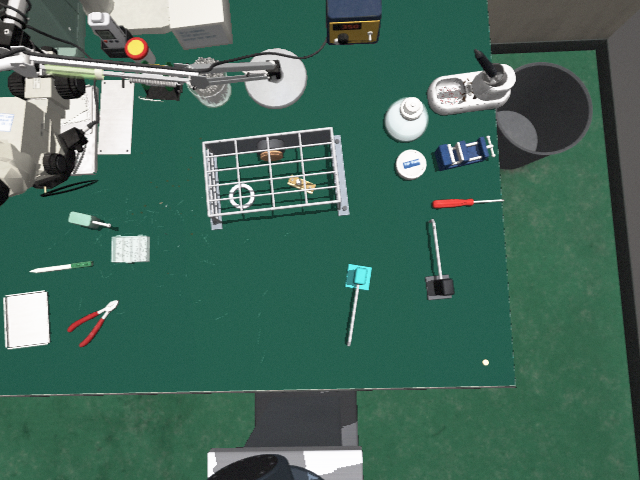

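View pics/side0.png

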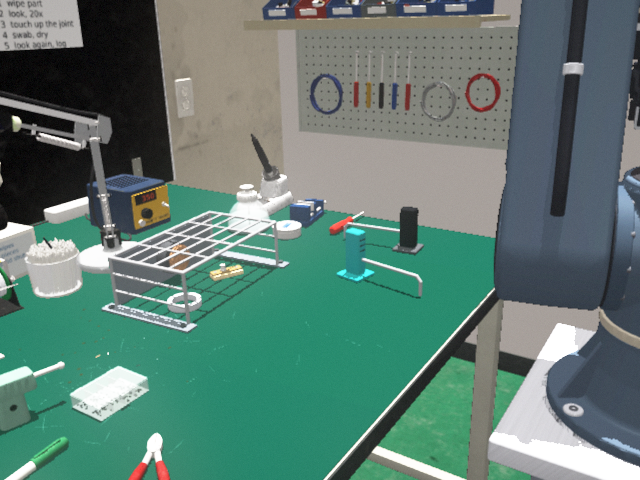

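Top view: two rod-shaped candidates, black handle with grey foot at (440,288) with its rod going up to (433,222), and turquoise at (359,277). The black one fits ("black handle", turquoise is excluded). The ring is at (241,195), the brass clamp bar at (302,184), the guard front runs (212,222)–(345,212), and the wheel is at (270,152). I'll confirm with a crop and measure.

Run:
```python
from h import *
im=cv2.imread("pics/top0.png"); d=np.load("pics/top0.npy")
a=cv2.resize(im[205:315,330:470],None,fx=4,fy=4,interpolation=cv2.INTER_CUBIC)
cv2.imwrite("pics/cropA.png",a)
b=cv2.resize(im[115:240,195:360],None,fx=4.6,fy=4.6,interpolation=cv2.INTER_CUBIC)
cv2.imwrite("pics/cropB.png",b)
P=cloud("top",d)
def st(n,m):
    q=P[m]; print(n,len(q),"med",np.median(q,0).round(1),"min",q.min(0).round(1),"max",q.max(0).round(1))
v,u=np.mgrid[:480,:640]; z=P[...,2]
box=lambda a,b,c,e:(u>=a)&(u<b)&(v>=c)&(v<e)&(d>0)
B=box(415,465,270,310)
top=B&(z>78)&(z<95); st("handle top",top)
if top.sum()>5: print(cv2.minAreaRect(P[top][:,:2].astype(np.float32)))
f=B&(z>3)&(z<95); st("foot",f); print(cv2.minAreaRect(P[f][:,:2].astype(np.float32)))
r=box(420,450,215,272)&(z>22)&(z<48); st("rod",r)
q=P[r]; print(np.polyfit(q[:,0],q[:,1],1))
g=box(195,360,115,240)
st("gridtop",g&(z>75)&(z<100))
st("ringz",box(225,258,180,212)&(z>6)&(z<18))
st("clamp",box(285,320,174,194)&(z>12)&(z<40))
# ring: bright, near z 12
R=box(225,258,180,212)&(z>6)&(z<18)
(c,rad)=cv2.minEnclosingCircle(P[R][:,:2].astype(np.float32)); print("ring circ",c,rad)
print(z[470-1 if 0 else 300,250:260].round(1))
```

```text
handle top 191 med [ 475.6 -329.6   84.9] min [ 460.  -341.4   79.3] max [ 492.5 -318.7   89. ]
((476.0612487792969, -330.38739013671875), (31.49568748474121, 21.704509735107422), 6.051289081573486)
foot 655 med [ 477.  -321.5   19.7] min [ 428.7 -383.5    3. ] max [ 512.3 -279.7   89. ]
((469.4805908203125, -332.7408447265625), (102.27661895751953, 81.82818603515625), 87.20986938476562)
rod 161 med [ 561.5 -324.1   37.1] min [ 508.  -330.5   22.5] max [ 617.4 -317.8   41.4]
[ 7.33986727e-02 -3.65338240e+02]
gridtop 2730 med [718.9   8.5  89.8] min [ 625.9 -128.6   75. ] max [801.2 145.2  94.9]
ringz 231 med [685.6  80.1  11.2] min [656.4  55.7   6.1] max [709.8 110.7  16.5]
clamp 77 med [706.1 -44.6  13.4] min [690.5 -74.6  12. ] max [725.  -20.6  26.4]
ring circ (683.4785766601562, 83.32035064697266) 28.03619384765625
[ 0.4 -2.   0.5 -0.2  3.5  1.9  0.5 -1.5 -1.1  0.7]
```

View pics/cropA.png

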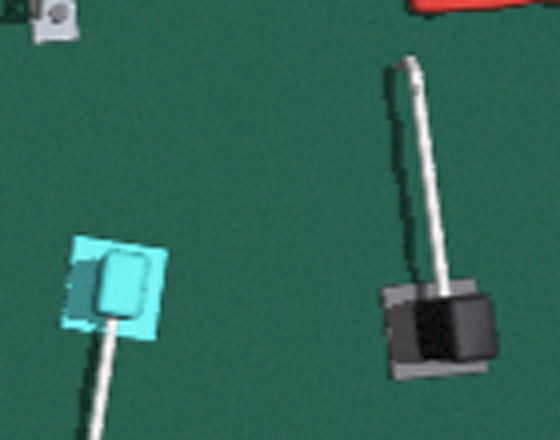

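View pics/cropB.png

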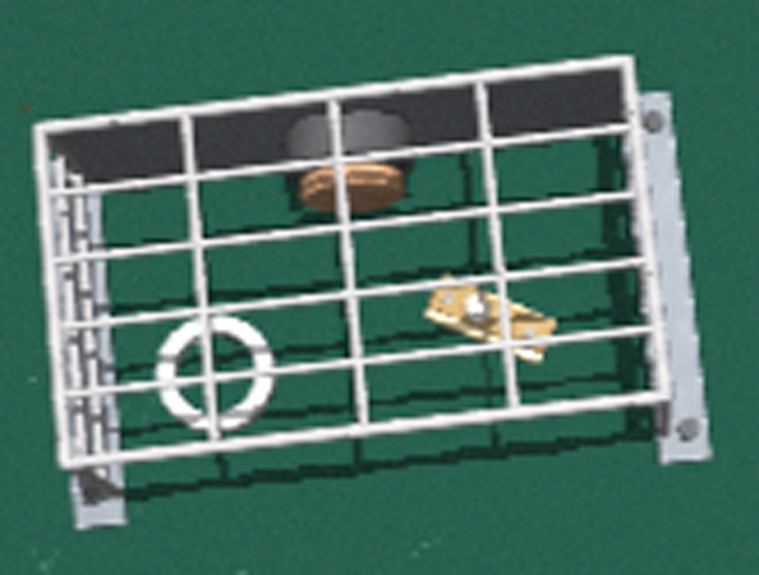

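Crop A confirms the black-handled rod on the right is the real one. Crop B shows the ring bore around crop pixel (215,372) and the clamp bar well to the right of it. Next: guard frame, rod yaw and the approach.

```bash
cat >> h.py <<'E'
def ray(n,u,v,z):
    K,R,t=cam(n); c=-R.T@t; r=R.T@np.linalg.inv(K)@np.array([u,v,1.]); return c+r*(z-c[2])/r[2]
def go(target,yaw):
    "tool-frame shift (after turn) and turn needed, tool down with tool x at yaw deg"
    s=ctrl.get_state(); R=cv2.Rodrigues(s["tool_rot"])[0]; y=np.radians(yaw)
    Rt=np.array([[np.cos(y),np.sin(y),0],[np.sin(y),-np.cos(y),0],[0,0,-1.]])
    print("t",round(s["t"],2),"pos",s["eef_pos"].round(1),"turn",np.degrees(cv2.Rodrigues(R.T@Rt)[0].ravel()).round(1),"shift after turn",(Rt.T@(np.array(target)-s["eef_pos"])).round(1), "shift now",(R.T@(np.array(target)-s["eef_pos"])).round(1),"F",s["force"].round(1),"gap",s["finger_gap"].round(1),s["grip_force"])
E
python3 - <<'E'
from h import *
for n,x,y in(("FL",63,463),("FR",668,400),("BL",38,125),("BR",630,60)):
    print(n,ray("top",x/4.6+195-.4,y/4.6+115-.4,88).round(1))
print("ring c",ray("top",215/4.6+194.6,372/4.6+114.6,12).round(1))
print("hook end",ray("top",409/4+329.6,62/4+204.6,36).round(1))
print("rod base",ray("top",444/4+329.6,292/4+204.6,36).round(1))
go([476,-330.2,231],4.5); go([476,-330.2,120],4.5)
E
```

```text
FL [628.8 133.9  88. ]
FR [ 648.1 -127.8   88. ]
BL [780.1 145.6  88. ]
BR [ 799.7 -115.8   88. ]
ring c [683.6  83.7  12. ]
hook end [ 613.5 -317.6   36. ]
rod base [ 494.6 -328.9   36. ]Traceback (most recent call last):
  File "<stdin>", line 7, in <module>
  File "h.py", line 17, in go
    print("t",round(s["t"],2),"pos",s["eef_pos"].round(1),"turn",np.degrees(cv2.Rodrigues(R.T@Rt)[0].ravel()).round(1),"shift after turn",(Rt.T@(np.array(target)-s["eef_pos"])).round(1), "shift now",(R.T@(np.array(target)-s["eef_pos"])).round(1),"F",s["force"].round(1),"gap",s["finger_gap"].round(1),s["grip_force"])
                                                                                                                                                                                                                                                                                    ^^^^^^^^^^^^^^^^^^^^^
AttributeError: 'float' object has no attribute 'round'
```

```bash
sed -i 's/s\["finger_gap"\].round(1)/round(float(s["finger_gap"]),1)/' h.py
python3 - <<'E'
from h import *
go([476,-330.2,200],5)
E
```

```text
t 0.1 pos [ 120.  -510.7  230.8] turn [-0.1  0.   8.2] shift after turn [ 370.4 -148.8   30.8] shift now [387.8 -94.2  30.9] F [-0.3 -0.8  0. ] gap 85.8 0.0
```

```bash
python3 -m crank '[{"linear":[0,0,0],"angular":[0,0,8.2]},{"linear":[38,-15,3],"angular":[0,0,0]},{"linear":[41,-17,3.5],"angular":[0,0,0]},{"linear":[41,-17,3.5],"angular":[0,0,0]},{"linear":[41,-17,3.5],"angular":[0,0,0]}]' 1
python3 -m crank '[{"linear":[41,-17,3.5],"angular":[0,0,0]},{"linear":[41,-17,3.5],"angular":[0,0,0]},{"linear":[41,-17,3.5],"angular":[0,0,0]},{"linear":[41,-17,3.5],"angular":[0,0,0]},{"linear":[45,-15,3],"angular":[0,0,0]}]' 
python3 -c "
from h import *
go([476,-330.2,43],5)"
```

```text
t: 0.72
eef_pos: [275.7, -430.3, 217.4]
tool_rot: [-3.138, -0.137, 0.0]
force: [0.7, -0.1, 0.2]
finger_gap: 85.4
grip_force: 0.0
t: 1.35
eef_pos: [476.6, -329.2, 200.4]
tool_rot: [-3.138, -0.137, 0.001]
force: [0.2, 0.0, 0.5]
finger_gap: 85.4
grip_force: 0.0
t 1.35 pos [ 476.6 -329.2  200.4] turn [-0.  0.  0.] shift after turn [ -0.7   0.9 157.4] shift now [ -0.6   1.  157.4] F [0.2 0.  0.5] gap 85.4 0.0
```

```bash
python3 -m crank '[{"linear":[-0.6,1,40],"angular":[0,0,0]},{"linear":[0,0,40],"angular":[0,0,0]},{"linear":[0,0,35],"angular":[0,0,0]},{"linear":[0,0,25],"angular":[0,0,0]},{"linear":[0,0,17],"angular":[0,0,0]}]' 
python3 -m crank '[{"linear":[0,0,0],"angular":[0,0,0]},{"linear":[0,0,0],"angular":[0,0,0]},{"linear":[0,0,0],"angular":[0,0,0]},{"linear":[0,0,0],"angular":[0,0,0]},{"linear":[0,0,0],"angular":[0,0,0]}]' 0
python3 -m crank '[{"linear":[0,0,0],"angular":[0,0,0]},{"linear":[0,0,0],"angular":[0,0,0]},{"linear":[0,0,0],"angular":[0,0,0]},{"linear":[0,0,0],"angular":[0,0,0]},{"linear":[0,0,0],"angular":[0,0,0]}]'
```

```text
t: 1.98
eef_pos: [474.4, -330.7, 42.0]
tool_rot: [-3.137, -0.138, 0.003]
force: [0.4, 0.1, 0.5]
finger_gap: 85.4
grip_force: 0.0
t: 2.6
eef_pos: [475.7, -331.7, 44.7]
tool_rot: [3.138, 0.138, 0.002]
force: [-0.1, -0.3, 5.9]
finger_gap: 21.3
grip_force: 59.9
t: 3.22
eef_pos: [475.7, -331.7, 44.7]
tool_rot: [3.138, 0.138, 0.002]
force: [-0.4, -0.4, 6.8]
finger_gap: 21.4
grip_force: 59.9
```

```bash
python3 -m crank '[{"linear":[0,0,-10],"angular":[0,0,0]},{"linear":[0,0,-20],"angular":[0,0,0]},{"linear":[0,0,-30],"angular":[0,0,0]},{"linear":[0,0,-35],"angular":[0,0,0]},{"linear":[0,0,-25],"angular":[0,0,0]}]'
python3 - <<'E'
from h import *
p,d=snap("side","side1")
p2,d2=snap("top","top1")
go([455,63,163],5)
P=cloud("top",d2);z=P[...,2];m=(z>120)&(z<180)&(P[...,0]>530)&(P[...,0]<680)&(P[...,1]<-250)&(P[...,1]>-400)&(d2>0)
q=P[m];print(len(q))
if len(q)>10: print(q.min(0),q.max(0),np.polyfit(q[:,0],q[:,1],1),np.polyfit(q[:,0],q[:,2],1))
cv2.imwrite("pics/c1.png",np.hstack([cv2.resize(p[100:340,250:550,::-1],(400,320)),cv2.resize(p2[160:340,340:565,::-1],(400,320))]))
E
```

```text
t: 3.85
eef_pos: [475.1, -331.2, 165.6]
tool_rot: [3.138, 0.138, 0.001]
force: [0.1, -0.6, -2.2]
finger_gap: 21.3
grip_force: 58.7
t 3.95 pos [ 476.1 -332.   166.7] turn [ 0.2 -0.2  0. ] shift after turn [  13.4 -395.3    3.7] shift now [  13.5 -395.3    2.7] F [ 0.2  0.6 -2.6] gap 21.2 58.91804873943329
181
[ 531.08957356 -328.91273849  131.07251579] [ 618.9024829  -317.00387903  165.02931828] [ 8.66571510e-02 -3.72495237e+02] [-1.01195623e-01  2.17529046e+02]
```

View pics/c1.png

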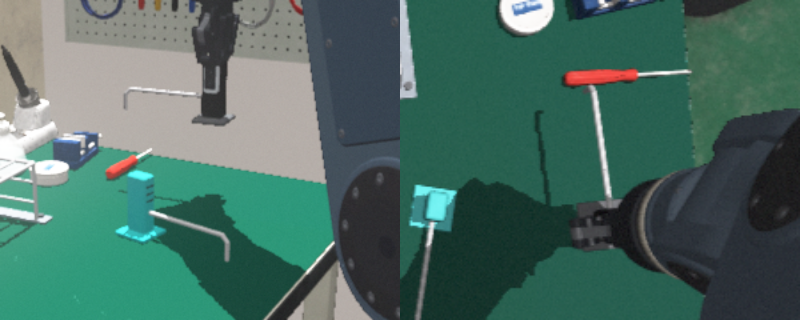

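Side half: the rod hangs level in the gripper with its foot clear, hook at crop (125,105). Top half: rod straight ahead of the gripper. I'll check the pitch against the initial picture.

Run:
```python
from h import *
for n,zl,zh in(("top0",25,48),("top1",140,172)):
    d=np.load(f"pics/{n}.npy");P=cloud("top",d);z=P[...,2]
    m=(z>zl)&(z<zh)&(P[...,0]>515)&(P[...,0]<625)&(P[...,1]<-310)&(P[...,1]>-335)&(d>0)
    q=P[m]
    for a in range(515,625,20):
        s=q[(q[:,0]>a)&(q[:,0]<=a+20)]; print(n,a,len(s),np.median(s,0).round(1) if len(s) else "")
```

```text
top0 515 30 [ 525.4 -326.6   37. ]
top0 535 28 [ 545.  -325.    37.1]
top0 555 29 [ 565.1 -323.4   37.3]
top0 575 31 [ 584.6 -322.1   37.2]
top0 595 27 [ 605.2 -321.    36. ]
top0 615 3 [ 616.7 -319.4   29.2]
top1 515 42 [ 525.  -326.9  161.1]
top1 535 40 [ 545.5 -325.1  161.1]
top1 555 39 [ 565.  -323.2  161.1]
top1 575 38 [ 584.9 -322.   160.7]
top1 595 40 [ 604.6 -319.8  160.5]
top1 615 7 [ 616.6 -317.8  152. ]
```

```bash
python3 -m crank '[{"linear":[1,-15,0],"angular":[0,0,0]},{"linear":[1,-32,0],"angular":[0,0,0]},{"linear":[1,-38,0],"angular":[0,0,0]},{"linear":[1,-38,0],"angular":[0,0,0]},{"linear":[1,-38,0],"angular":[0,0,0]}]'
python3 -m crank '[{"linear":[1,-38,0],"angular":[0,0,0]},{"linear":[1,-38,0],"angular":[0,0,0]},{"linear":[1,-38,0],"angular":[0,0,0]},{"linear":[1,-38,0],"angular":[0,0,0]},{"linear":[1,-38,0],"angular":[0,0,0]}]'
python3 -m crank '[{"linear":[1,-30,0],"angular":[0,0,0]},{"linear":[1,-15,0],"angular":[0,0,0]},{"linear":[1,-5,0],"angular":[0,0,0]},{"linear":[0,0,0],"angular":[0,0,0]},{"linear":[0,0,0],"angular":[0,0,0]}]'
python3 -c "
from h import *
go([455,69,68],5)"
```

```text
t: 4.58
eef_pos: [464.4, -168.1, 162.1]
tool_rot: [-3.137, -0.138, 0.004]
force: [0.4, -0.5, -1.5]
finger_gap: 21.5
grip_force: 58.9
t: 5.2
eef_pos: [452.4, 21.1, 162.3]
tool_rot: [-3.138, -0.138, 0.004]
force: [0.6, 0.1, -2.2]
finger_gap: 21.3
grip_force: 58.9
t: 5.82
eef_pos: [454.3, 52.5, 163.8]
tool_rot: [-3.124, -0.167, 0.002]
force: [-0.3, 0.0, -2.3]
finger_gap: 21.1
grip_force: 59.0
t 5.83 pos [454.3  52.5 163.8] turn [-0.8  0.   1.1] shift after turn [  2.1 -16.3  95.8] shift now [  2.5 -15.   96. ] F [-0.3  0.  -2.3] gap 21.1 59.00810480117798
```

```bash
python3 -m crank '[{"linear":[0,0,0],"angular":[0,0,0]},{"linear":[0,0,0],"angular":[0,0,0]},{"linear":[0,0,0],"angular":[0,0,0]},{"linear":[0,0,0],"angular":[0,0,0]},{"linear":[0,0,0],"angular":[0,0,0]}]'
python3 - <<'E'
from h import *
go([455,69,68],5)
s=ctrl.get_state();print(s["joint_positions"].round(3),s["qd"].round(3),s["moment"].round(2))
p,d=snap("side","side2")
p2,d2=snap("top","top2")
cv2.imwrite("pics/c2.png",np.hstack([cv2.resize(p[100:400,100:500,::-1],(400,300)),cv2.resize(p2[110:410,120:520,::-1],(400,300))]))
E
```

```text
t: 6.45
eef_pos: [454.4, 53.2, 164.0]
tool_rot: [-3.124, -0.17, 0.001]
force: [1.3, 0.3, -2.6]
finger_gap: 21.4
grip_force: 59.0
t 6.45 pos [454.4  53.2 164. ] turn [-0.8  0.   1.2] shift after turn [  2.  -15.7  96. ] shift now [  2.3 -14.3  96.2] F [ 1.3  0.3 -2.6] gap 21.4 59.00533139705658
[ 0.108  0.158 -0.294  1.118  0.013  3.141] [ 0.001 -0.002  0.     0.001 -0.001 -0.   ] [-0.05 -0.01  0.  ]
```

View pics/c2.png

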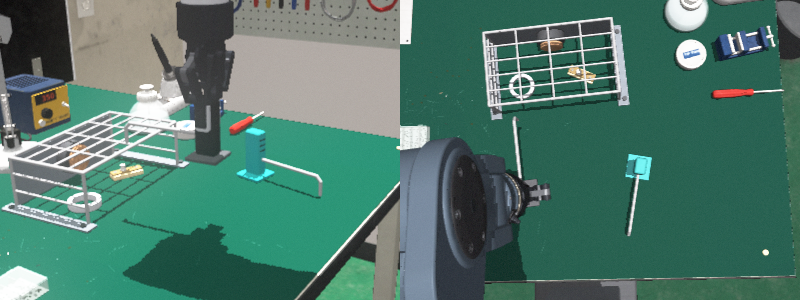

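The rod is above the bench in front of the guard, but joint 6 has reached its limit, so the arm stopped short. I'll use a tool yaw of 12°, which takes joint 6 back into its range.

```bash
python3 -m crank '[{"linear":[0,0,0],"angular":[-0.8,0,-3]},{"linear":[0,0,0],"angular":[0,0,-2.8]},{"linear":[0,0,10],"angular":[0,0,0]},{"linear":[0,0,20],"angular":[0,0,0]},{"linear":[0,0,0],"angular":[0,0,0]}]'
python3 -c "
from h import *
go([455,52.6,66],12);print(ctrl.get_state()['joint_positions'].round(3))"
```

```text
t: 7.18
eef_pos: [453.1, 53.0, 132.4]
tool_rot: [3.124, 0.327, -0.004]
force: [-0.1, 0.4, -2.5]
finger_gap: 21.1
grip_force: 59.0
t 7.17 pos [453.1  53.  132.4] turn [ 0.   0.2 -0. ] shift after turn [ 1.7  0.8 66.4] shift now [ 1.9  0.8 66.4] F [-0.1  0.4 -2.5] gap 21.1 58.95311415195465
[ 1.17e-01  1.82e-01 -3.52e-01  1.04e+00 -1.00e-03  3.05e+00]
```

```bash
python3 -m crank '[{"linear":[1,0,12],"angular":[0,0,0]},{"linear":[0.7,0.8,24],"angular":[0,0.2,0]},{"linear":[0,0,20],"angular":[0,0,0]},{"linear":[0,0,10],"angular":[0,0,0]},{"linear":[0,0,0],"angular":[0,0,0]}]'
python3 - <<'E'
from h import *
p,d=snap("top","top3")
P=cloud("top",d);z=P[...,2]
m=(z>42)&(z<75)&(P[...,0]>490)&(P[...,0]<615)&(P[...,1]<110)&(P[...,1]>30)&(d>0); q=P[m]
for a in range(490,615,20):
    s=q[(q[:,0]>a)&(q[:,0]<=a+20)]; print(a,len(s),np.median(s,0).round(1) if len(s) else "")
print(q.max(0).round(1))
s=ctrl.get_state()["eef_pos"]; print(s)
go([546.7,52.6,66],12)
E
```

```text
t: 7.8
eef_pos: [456.1, 52.7, 67.6]
tool_rot: [3.124, 0.329, 0.005]
force: [0.8, -0.1, -2.0]
finger_gap: 21.4
grip_force: 59.0
490 31 [501.4  62.3  60. ]
510 31 [519.8  66.4  60.2]
530 28 [540.1  70.3  60.3]
550 30 [559.2  74.5  60.5]
570 30 [579.8  78.3  60.4]
590 7 [593.9  80.   53.8]
610 0 
[596.1  82.3  64. ]
[456.54422485  52.75140684  68.12766912]
t 7.85 pos [456.5  52.8  68.1] turn [ 0.  -0.2  0. ] shift after turn [88.2 18.9  2.1] shift now [88.1 18.9  2.5] F [-0.7  0.  -1.9] gap 21.8 58.99906039237976
```

```bash
python3 -m crank '[{"linear":[12,2.3,0],"angular":[0,0,0]},{"linear":[26,5,0],"angular":[0,0,0]},{"linear":[27,5.3,0],"angular":[0,0,0]},{"linear":[18,3.5,0],"angular":[0,0,0]},{"linear":[6,1.2,0],"angular":[0,0,0]}]'
python3 - <<'E'
from h import *
p,d=snap("top","top4"); p2,d=snap("side","side4")
go([547.2,54.4,47],12)
cv2.imwrite("pics/c4.png",np.hstack([cv2.resize(p[120:270,180:330,::-1],(400,400),interpolation=2),cv2.resize(p2[210:360,110:260,::-1],(400,400),interpolation=2)]))
E
```

```text
t: 8.48
eef_pos: [549.0, 54.4, 68.7]
tool_rot: [3.124, 0.329, 0.009]
force: [0.4, 0.1, -2.6]
finger_gap: 21.3
grip_force: 59.0
t 8.57 pos [547.7  54.3  68.4] turn [ 0.  -0.2  0. ] shift after turn [-0.5 -0.2 21.4] shift now [-0.6 -0.2 21.4] F [ 0.2  0.5 -2.7] gap 21.1 58.99805009365082
```

View pics/c4.png

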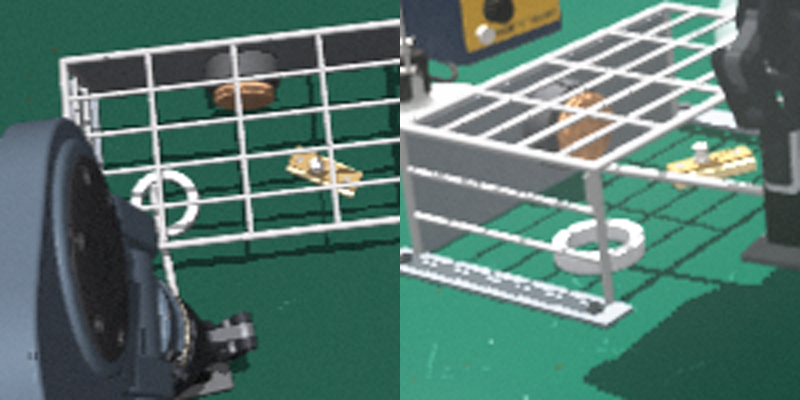

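Run:
```python
from h import *
for n,o in(("side",(110,210)),("top",(180,120))):
    K,R,t=cam(n)
    for X in([684,83.4,60],[684,83.4,24],[684,83.4,2],[684,83.4,12],[570,58,60]):
        q=K@(R@np.array(X)+t); q=q[:2]/q[2]; print(n,X,((q-o)*400/150).round())
```

```text
side [684, 83.4, 60] [188. 162.]
side [684, 83.4, 24] [194. 216.]
side [684, 83.4, 2] [198. 249.]
side [684, 83.4, 12] [196. 234.]
side [570, 58, 60] [362. 185.]
top [684, 83.4, 60] [151. 188.]
top [684, 83.4, 24] [161. 198.]
top [684, 83.4, 2] [166. 203.]
top [684, 83.4, 12] [164. 201.]
top [570, 58, 60] [185. 333.]
```

The rod runs from (765,188) to behind the guard post near (590,162), directly above the bore at (598,240), and it agrees with the top view. Now lower it.

```bash
python3 -m crank '[{"linear":[-0.5,0,5],"angular":[0,0,0]},{"linear":[0,0,6],"angular":[0,0,0]},{"linear":[0,0,6],"angular":[0,0,0]},{"linear":[0,0,4],"angular":[0,0,0]},{"linear":[0,0,0],"angular":[0,0,0]}]'
python3 -c "
from h import *
go([547.2,54.4,47],12);print(ctrl.get_state()['joint_positions'].round(3))"
```

```text
t: 9.2
eef_pos: [546.3, 54.2, 46.9]
tool_rot: [3.124, 0.329, 0.005]
force: [-0.1, 0.0, -1.4]
finger_gap: 21.5
grip_force: 59.0
t 9.2 pos [546.3  54.2  46.9] turn [ 0.  -0.2  0. ] shift after turn [ 1.   0.  -0.1] shift now [ 1.   0.  -0.1] F [-0.1  0.  -1.4] gap 21.5 58.99914622306824
[ 0.099  0.401 -0.278  0.888 -0.     3.031]
```

```bash
python3 -m crank '[{"linear":[-6,-0.8,0],"angular":[0,0,0]},{"linear":[-8,-1.1,0],"angular":[0,0,0]},{"linear":[-8,-1.1,0],"angular":[0,0,0]},{"linear":[-9,-1.2,0],"angular":[0,0,0]},{"linear":[-9,-1.2,0],"angular":[0,0,0]}]'
python3 -m crank '[{"linear":[-10,-1.3,0],"angular":[0,0,0]},{"linear":[-10,-1.3,0],"angular":[0,0,0]},{"linear":[-10,-1.3,0],"angular":[0,0,0]},{"linear":[-10,-1.3,0],"angular":[0,0,0]},{"linear":[-10,-1.3,0],"angular":[0,0,0]}]'
python3 -m crank '[{"linear":[-10,-1.3,0],"angular":[0,0,0]},{"linear":[-8,-1.1,0],"angular":[0,0,0]},{"linear":[-6,-0.8,0],"angular":[0,0,0]},{"linear":[-3,-0.4,0],"angular":[0,0,0]},{"linear":[0,0,0],"angular":[0,0,0]}]'
python3 - <<'E'
from h import *
go([429,45,45],12)
p,d=snap("top","top5"); p2,d2=snap("side","side5")
cv2.imwrite("pics/c5.png",np.hstack([cv2.resize(p[130:330,160:360,::-1],(400,400),interpolation=2),cv2.resize(p2[200:400,130:330,::-1],(400,400),interpolation=2)]))
E
```

```text
t: 9.82
eef_pos: [505.7, 51.1, 47.3]
tool_rot: [3.124, 0.329, 0.006]
force: [1.1, 0.6, -2.3]
finger_gap: 21.5
grip_force: 59.0
t: 10.45
eef_pos: [455.5, 47.1, 47.0]
tool_rot: [3.124, 0.329, 0.006]
force: [0.9, 0.0, -0.9]
finger_gap: 21.3
grip_force: 59.1
t: 11.08
eef_pos: [428.6, 45.0, 46.8]
tool_rot: [3.124, 0.329, 0.005]
force: [0.9, -0.4, -1.7]
finger_gap: 21.6
grip_force: 59.1
t 11.07 pos [428.6  45.   46.8] turn [ 0.  -0.2  0. ] shift after turn [0.4 0.1 1.8] shift now [0.4 0.1 1.8] F [ 0.9 -0.4 -1.7] gap 21.6 59.08017575740814
```

View pics/c5.png

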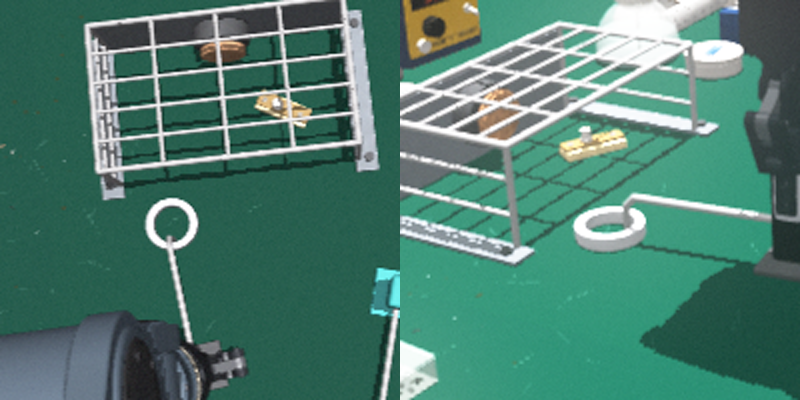

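Ring is in front of the guard at (172,223) in the left half, with the hook in its bore; the clamp bar hasn't visibly moved. Check the margin and set the foot down.

```bash
python3 -m crank '[{"linear":[0,0,0.7],"angular":[0,-0.2,0]},{"linear":[0,0,0.6],"angular":[0,0,0]},{"linear":[0,0,0.6],"angular":[0,0,0]},{"linear":[0,0,0],"angular":[0,0,0]},{"linear":[0,0,0],"angular":[0,0,0]}]'
python3 - <<'E'
from h import *
r=ray("top",246,241.5,12); print("ring",r)
a=np.radians(4.4); print("guard x",(r-[638.5,3,0])@[np.cos(a),np.sin(a),0])
E
```

```text
t: 11.8
eef_pos: [428.9, 45.0, 44.9]
tool_rot: [3.124, 0.329, 0.0]
force: [0.7, -0.3, -2.6]
finger_gap: 21.2
grip_force: 59.1
ring [582.87026486  74.16866103  12.        ]
guard x -50.0057900196315
```

```bash
python3 -m crank '[{"linear":[0,0,0.5],"angular":[0,0,0]},{"linear":[0,0,0],"angular":[0,0,0]},{"linear":[0,0,0.5],"angular":[0,0,0]},{"linear":[0,0,0],"angular":[0,0,0]},{"linear":[0,0,0],"angular":[0,0,0]}]'
```

```text
t: 12.42
eef_pos: [429.0, 45.0, 44.7]
tool_rot: [3.124, 0.329, 0.002]
force: [-4.6, -1.2, 12.5]
finger_gap: 21.6
grip_force: 61.2
```

```bash
python3 -m crank '[{"linear":[0,0,-0.5],"angular":[0,0,0]},{"linear":[0,0,0],"angular":[0,0,0]},{"linear":[0,0,0],"angular":[0,0,0]},{"linear":[0,0,0],"angular":[0,0,0]},{"linear":[0,0,0],"angular":[0,0,0]}]'
python3 -m crank '[{"linear":[0,0,0],"angular":[0,0,0]},{"linear":[0,0,0],"angular":[0,0,0]},{"linear":[0,0,0],"angular":[0,0,0]},{"linear":[0,0,0],"angular":[0,0,0]},{"linear":[0,0,0],"angular":[0,0,0]}]' 1
python3 -m crank '[{"linear":[0,0,-5],"angular":[0,0,0]},{"linear":[0,0,-15],"angular":[0,0,0]},{"linear":[0,0,-35],"angular":[0,0,0]},{"linear":[0,0,-45],"angular":[0,0,0]},{"linear":[0,0,-40],"angular":[0,0,0]}]'
python3 -m crank '[{"linear":[-20,0,-20],"angular":[0,0,0]},{"linear":[-30,0,0],"angular":[0,0,0]},{"linear":[-30,0,0],"angular":[0,0,0]},{"linear":[0,0,0],"angular":[0,0,0]},{"linear":[0,0,0],"angular":[0,0,0]}]'
python3 - <<'E'
from h import *
p,d=snap("top","top6"); p2,d2=snap("side","side6")
cv2.imwrite("pics/c6.png",np.hstack([cv2.resize(p[130:330,160:360,::-1],(400,400),interpolation=2),cv2.resize(p2[200:400,180:380,::-1],(400,400),interpolation=2)]))
E
```

```text
t: 13.05
eef_pos: [429.0, 45.0, 44.7]
tool_rot: [3.124, 0.329, 0.001]
force: [-3.2, -0.7, 6.1]
finger_gap: 21.5
grip_force: 60.1
t: 13.68
eef_pos: [429.0, 45.0, 44.4]
tool_rot: [3.124, 0.329, 0.001]
force: [0.3, -0.3, 0.2]
finger_gap: 85.6
grip_force: 0.0
t: 14.3
eef_pos: [428.8, 45.1, 186.4]
tool_rot: [3.124, 0.329, 0.002]
force: [0.8, -0.6, -0.8]
finger_gap: 85.2
grip_force: 0.0
t: 14.92
eef_pos: [351.4, 28.5, 204.9]
tool_rot: [3.124, 0.329, 0.003]
force: [-0.4, -0.5, 0.5]
finger_gap: 85.6
grip_force: 0.0
```

View pics/c6.png

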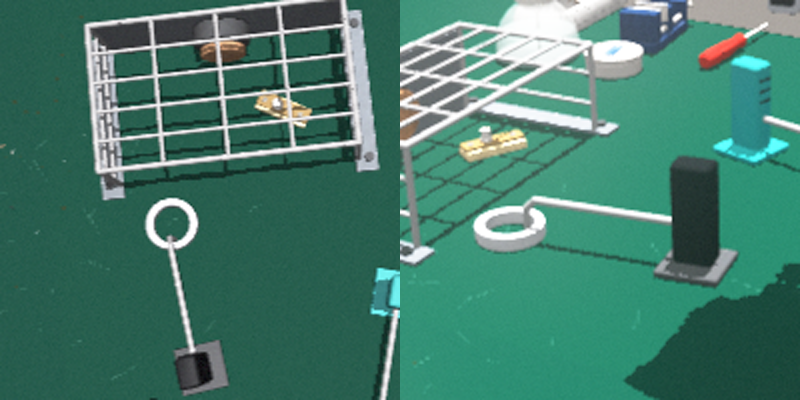

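The rod stands on its foot at (200,367), released. The ring lies flat in front of the guard at (172,223), and the clamp bar looks unmoved.

```bash
python3 -c "
from station import ctrl
print(ctrl.close_job())"
```

```text
the job is handed in; nothing more can be done
None
```

The job is handed in with no verdict shown: the ring was drawn out to about 50 mm in front of the guard and lies flat, the rod stands released on its foot, and the clamp bar looks unmoved in the pictures, all in about 15 s.

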